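Put the paint containers back on their own drip boards

ROBOT

A 7-joint arm with a two-finger parallel gripper is mounted at the origin on the work surface. World frame = base frame: x ahead of the robot, y to its left, z up, the work surface at z = 0. Lengths are in mm, angles in rad, forces in N, time in s.
With the tool pointing down it reaches from about 425 to 875 mm from the base axis. Payload 8.4 kg.
Tool frame: the origin (TCP) lies midway between the tips of the shut fingers; the grasp point (between the pads) lies r.grasp_offset behind it (r.grasp_offset is the distance from the TCP to the grasp point, in mm); z points along the fingers, y is the line along which they close (so a half turn about z gives the same grasp; the last joint's range is limited). The gripper opens to 85 mm and grips with 20 to 120 N. Pads are 22 mm wide; open, the fingers measure 114 mm over their backs; the gripper's body (76 mm by 85 mm) begins 54 mm behind the grasp point. The pads swing forward as they close: fully open they stand 13 mm farther back than shut.
Start: joints at [-1.3, 0.333, 0.04, 1.465, -0.013, 1.343, -0.059], TCP at [234.928, 606.03, 231.308] pointing down, gripper open.
Joint ranges: [-2.58, 2.58], [-0.38, 2.09], [-1.3, 1.39], [0.25, 2.4], [-1.5, 4.64], [0.08, 2.09], [-2.65, 2.65]. Speed limits (rad/s): [2.22, 2.22, 2.79, 2.79, 3.14, 3.14, 3.14].

INTERFACE

Orientations are given as a unit quaternion [x, y, z, w].
In Python, from station import status, vision, job, r gives the robot as it stands. The module is installed in compiled form; this text tells all that it offers.
- The arm moves only by the shell command python3 -m jog 'ROWS' [FORCE]. ROWS is text: rows parted by semicolons, each of 5 numbers parted by spaces: the shift along the tool's x, y, z in m, then the turn about the tool's z in rad, then the finger opening in m, from 0 to 0.0854. A call has 1 to 10 rows; each row shifts and turns the commanded pose from where the row before left it, along the tool's axes as they then stand; what a row does not reach is not made up. A row lasts 1/8 s, in which the tool goes at most 62.5 mm and 10.7 degrees, less where a joint would pass 70% of its speed; a pose out of reach is approached as far as the arm can. A call is refused whole if a number of a shift passes 0.0625 or a number of a turn 0.188, either way. A call with a gripper value outside its range is refused whole. The fingers move at their own pace and stop on an object; FORCE is the grip in N (left out, the last holds). Time passes only in rows, so rows that do not move let the fingers close. It gives the time, the measured TCP pose, the force and the opening at its end, in the units of the state.
- status.get_state(): the state, without advancing time (a new reading comes with each control period).
- vision.snapshot(name): name is "scene" or "top"; returns the picture (480x640x3 uint8, red, green, blue); there is no depth.
- vision.calibration(name): a dict with "fx", "fy", "cx", "cy" (pixels), "R" (3x3) and "t" (3): a world point X has camera coordinates R X + t. Camera axes: x right, y down, z forward; pixel columns grow to the right and rows downward; lengths in mm; the calibration is good to about 2 mm. A picture is of the moment at which its call begins. calibration takes no time and is no camera call.
- job.job_done(): hands the job in, once; it reports no verdict.
The state is a dict: "t": time; "joint_pos": joint angles; "joint_velocities": joint speeds; "joint_efforts": joint torques, N m; "eef_pos": TCP position; "eef_rot": TCP orientation; "ft_force": force on the tool from outside, world axes, zero at the start; "torque": the same for the moment, N m; "grip_width": finger opening in mm.
Only numpy, scipy, OpenCV 4.12 (cv2) and the standard library are available. Lean on these libraries where they do the work, as an engineer would, in place of code of your own. Each camera call takes 0.05 s, during which the arm holds its last target. There are 200 camera calls.

TASK

After the mask-painting class the four paint containers stand on each other's drip boards: move each one upright to the middle of the board that has the shape of its foot (round tin on the round board, square bottle on the square one, six-sided jar on the six-sided one, oblong can lengthwise along the oblong one). The newspaper is wet, so never stand a container on it: use the dark tile, which starts empty, as the parking spot while you swap them. Set everything down without dropping it, let go, and leave the half-painted mask where it lies.

Things in the scene. Friction and masses are not known exactly. Their poses are not given: they have to be found in the camera images.
- tin: Round closed paint tin, bare steel with a paper band: upright cylinder 60 mm in diameter, 81 mm high in all (straight side to 76 mm; best gripped 50 mm or more above its foot so that the palm clears its top). About 0.2 to 0.45 kg. Loose, starts upright on a wrong board. Origin at the centre of its underside, z axis up. 
- bottle: Square white plastic paint bottle: body 52 x 52 mm and 60 mm high, a grey screw cap 34 mm in diameter above it, 80 mm high in all. About 0.2 to 0.4 kg. Its x and y axes are square to its sides. Loose, starts upright on a wrong board. Origin at the centre of its underside, z axis up. 
- jar: Six-sided glass paint jar: body 56 mm across the flats (65 mm across corners) and 54 mm high, a round steel lid 52 mm in diameter above it, 70 mm high in all. About 0.2 to 0.45 kg. Two flat sides face along its +x and -x axes, the others follow every 60 degrees. Loose, starts upright on a wrong board. Origin at the centre of its underside, z axis up. 
- can: Oblong flat-sided metal can: body 78 mm long (its x axis) by 42 mm wide (its y axis) and 66 mm high, a black cap 24 mm in diameter in the middle of its top, 78 mm high in all. About 0.2 to 0.4 kg. Loose, starts upright on a wrong board. Origin at the centre of its underside, z axis up. 
- board_round: Round plain pale wooden drip board, 12 mm thick, fixed to the table, standing on the newspaper; origin at the centre of its underside (z = 0), its top 12 mm above; z axis up. 100 mm in diameter.
- board_square: Square plain pale wooden drip board, 12 mm thick, fixed to the table, standing on the newspaper; origin at the centre of its underside (z = 0), its top 12 mm above; z axis up. 90 x 90 mm, sides square to its x and y axes.
- board_hex: Six-sided plain pale wooden drip board, 12 mm thick, fixed to the table, standing on the newspaper; origin at the centre of its underside (z = 0), its top 12 mm above; z axis up. 94 mm across the flats.
- board_oblong: Oblong plain pale wooden drip board, 12 mm thick, fixed to the table, standing on the newspaper; origin at the centre of its underside (z = 0), its top 12 mm above; z axis up. 124 mm long (its x axis) by 68 mm wide (its y axis).
- tile: Dark slate tile, 110 x 110 mm and 12 mm thick, fixed to the table, empty at the start: the parking spot. Origin at the centre of its underside (z = 0), z axis up.
- mask: Bystander: half-painted animal mask lying loose on the table to the robot's left, black with a white face, about 125 mm across and 55 mm high, origin at the centre of its underside.
Not all that is in view belongs to the job. What is shaped like the tin but orange or red is not meant.

How it is judged:
By the outcome, as a careful person would: the job done as asked, in the order asked, and still so for the second after the job is handed in, with the robot touching nothing.
It also fails if it takes over 134 s, if anything falls off the work surface, if the arm or the gripper's body presses on something with over 40 N, if the wrist force passes 120 N, or if a joint passes its speed limit or range.

## Working session

There is one attempt and no reset: what is moved stays moved. The work goes in short steps, Python scripts to look and compute and a shell command to move; the robot and the scene stay as the last step left them, time stands still between calls to the robot, and variables do not carry over. Pictures are saved under pics/ and viewed, on a budget of 14 in all, crops included, one or two more only if the job needs it, and the job is handed in when it is done.

```bash
mkdir -p pics
cat > h.py <<'E'
import numpy as np, cv2
from station import status, vision, job, r
from scipy.spatial.transform import Rotation as Ro
def pix2w(n,u,v,z):
    c=vision.calibration(n);R=np.array(c["R"]);t=np.array(c["t"])
    d=R.T@np.array([(u-c["cx"])/c["fx"],(v-c["cy"])/c["fy"],1]);o=-R.T@t
    return o+d*(z-o[2])/d[2]
def w2pix(n,X):
    c=vision.calibration(n);p=np.array(c["R"])@np.array(X)+np.array(c["t"])
    return c["fx"]*p[0]/p[2]+c["cx"],c["fy"]*p[1]/p[2]+c["cy"]
def snap(n,f,box=None,s=1):
    im=vision.snapshot(n)[:,:,::-1].copy(); cv2.imwrite("pics/raw_"+f,im)
    if box: im=im[box[1]:box[3],box[0]:box[2]]
    cv2.imwrite("pics/"+f,cv2.resize(im,None,fx=s,fy=s,interpolation=cv2.INTER_CUBIC))
E
python3 - <<'E'
from h import *
snap("top","a_top.png",None,1.25);snap("scene","a_scene.png",None,1.25)
for n in("top","scene"):
    c=vision.calibration(n);print(n,c["fx"],c["cx"],c["cy"],-np.array(c["R"]).T@np.array(c["t"]),np.round(c["R"],3).tolist())
s=status.get_state();print(s,r.grasp_offset, Ro.from_quat(s["eef_rot"]).as_matrix().round(3))
E
```

```text
top 588.1397775932704 322.0123879719727 243.0350123252666 [ 525.15695686   72.54691489 1242.06575656] [[0.015, -0.999, -0.031], [-0.997, -0.012, -0.078], [0.077, 0.032, -0.996]]
scene 573.3693027239138 325.638752468836 242.61525097132227 [1264.52269393 -407.75802083  782.61212615] [[0.6, 0.8, -0.01], [0.527, -0.405, -0.747], [-0.601, 0.443, -0.665]]
{'t': 0.1, 'joint_pos': array([-1.30021461,  0.33383665,  0.03985793,  1.46618913, -0.01342904,
        1.34330468, -0.05850248]), 'joint_velocities': array([ 0.00040635, -0.00134928, -0.00022251, -0.00352237, -0.00173122,
       -0.00095857, -0.00048712]), 'joint_efforts': array([ 5.00869748e-03, -6.60019541e+01,  1.37048610e+00, -4.06464708e+01,
        1.70027814e-02,  9.11760464e-03,  1.66075904e-05]), 'eef_pos': array([234.7718133 , 605.67176207, 230.50922703]), 'eef_rot': array([ 1.83844222e-01,  9.82955116e-01, -7.28803615e-04, -1.03385839e-04]), 'ft_force': array([-0.32961864, -0.19027714,  0.3284479 ]), 'torque': array([-0.02095767,  0.06386308, -0.05384657]), 'grip_width': 85.60641096110652} 18.700000000000003 [[-0.932  0.361 -0.   ]
 [ 0.361  0.932 -0.001]
 [-0.    -0.001 -1.   ]]
```

View pics/a_top.png

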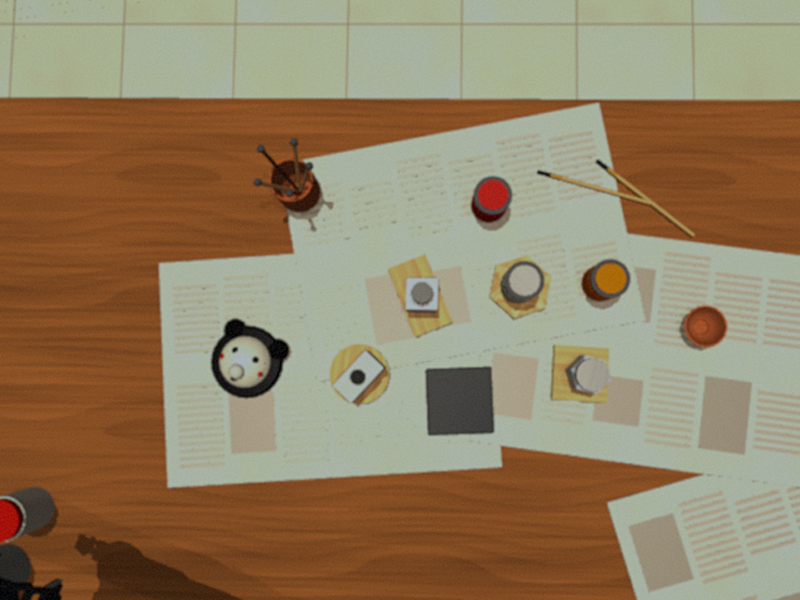

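View pics/a_scene.png

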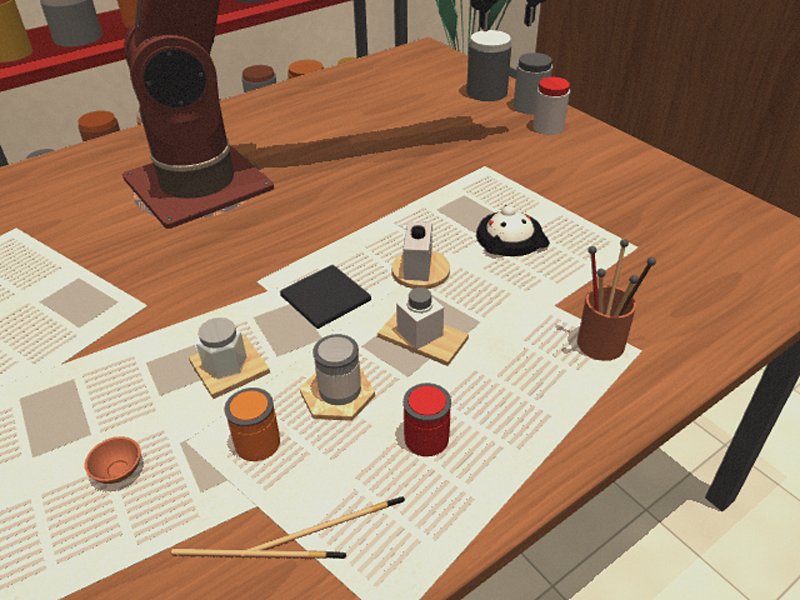

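The top view (800 px scale) shows bottle (422,294) on the oblong board, can (358,377) on the round board, tin (522,282) on the hex board, jar (588,374) on the square board. The dark tile is empty at (460,400). The tin candidates are the bare steel one (522,282), an orange one (607,280) and a red one (491,198). The bare steel one on the hex board fits the description. I'll enlarge to confirm.

Run:
```python
import cv2
im=cv2.imread("pics/raw_a_top.png")
for f,b in(("b1.png",(255,195,415,315)),("b2.png",(375,195,535,330))):
    c=im[b[1]:b[3],b[0]:b[2]];c=cv2.resize(c,None,fx=4.4,fy=4.4,interpolation=cv2.INTER_CUBIC)
    for k in range(0,160,20):
        cv2.putText(c,str(b[0]+k),(int(k*4.4),10),0,.35,(0,0,255),1);cv2.line(c,(int(k*4.4),12),(int(k*4.4),18),(0,0,255),1)
        cv2.putText(c,str(b[1]+k),(0,int(k*4.4)),0,.35,(255,0,0),1)
    cv2.imwrite("pics/"+f,c)
```

```text
(no output)
```

View pics/b1.png

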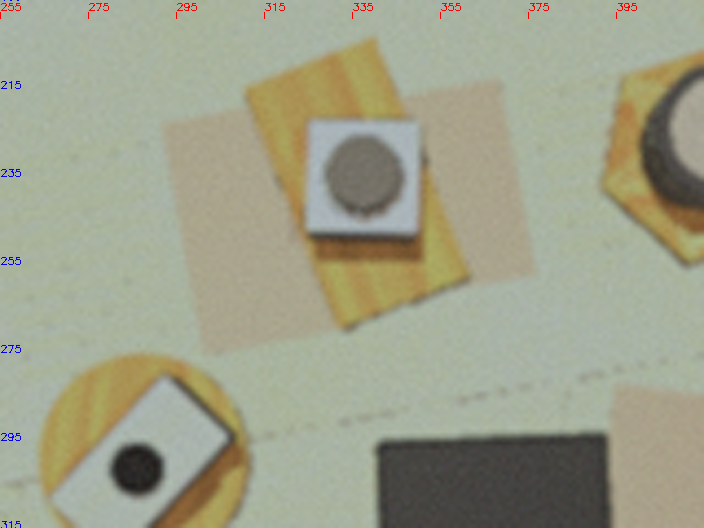

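View pics/b2.png

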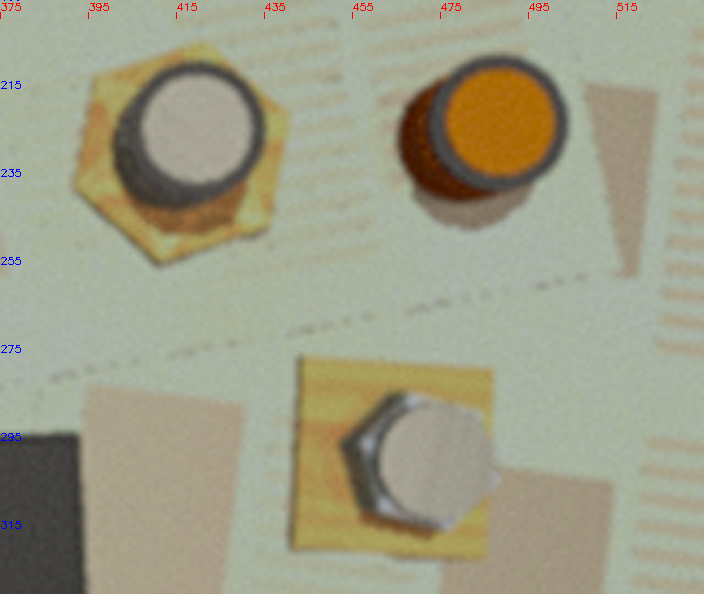

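Bare steel tin (tin lid at raw ≈(420,224)) is the right one; orange and red ones are decoys. Now I compute poses from the corner pixels I read, and overlay models to check.

```bash
cat > m.py <<'E'
from h import *
from scipy.optimize import least_squares
def P(b,pts,z): return np.array([pix2w("top",b[0]+u/4.4,b[1]+v/4.4,z)[:2] for u,v in pts])
A=(255,195);B=(375,195)
def fit(pts,model):  # rigid 2D fit, model corners in same order
    f=lambda p:((Ro.from_euler('z',p[2]).as_matrix()[:2,:2]@model.T).T+p[:2]-pts).ravel()
    c=pts.mean(0)
    best=min((least_squares(f,[*c,a]) for a in np.arange(-3,3.2,.5)),key=lambda s:s.cost)
    return best.x,np.sqrt(2*best.cost/len(pts))
rect=lambda a,b:np.array([[a,b],[-a,b],[-a,-b],[a,-b]])/2
hexa=lambda af:np.array([[np.cos(t),np.sin(t)] for t in np.radians(30+60*np.arange(6))])*af/np.sqrt(3)
def nd(a,n):p=2*np.pi/n;return (a+p/2)%p-p/2
E
python3 - <<'E'
from m import *
def show(n,x): print(n,np.round(x[0],3),"rms",round(x[1],1))
show("oblong",fit(P(A,[(247,88),(345,329),(469,276),(377,38)],12),rect(124,68)[[1,0,3,2]]*[1,1]) )
show("oblong2",fit(P(A,[(247,88),(345,329),(469,276),(377,38)],12),rect(124,68)))
show("square",fit(P(B,[(300,358),(292,548),(486,558),(494,370)],12),rect(90,90)))
show("tile",fit(np.array([pix2w("top",u/1.25,v/1.25,12)[:2] for u,v in[(426,369),(428,435),(494,433),(492,367)]]),rect(110,110)))
show("hex",fit(P(B,[(195,40),(93,76),(74,186),(160,265),(268,232),(288,110)],12),hexa(94)))
show("bottle",fit(P(A,[(308,118),(308,233),(418,237),(422,122)],72),rect(52,52)))
print("bcap",P(A,[(365,175)],92)); print("round",pix2w("top",288,299,12)); print("ccap",P(A,[(137,468)],90))
c=P(A,[(168,374),(236,438),(50,497)],78);print("can long edge dir",np.arctan2(*(c[0]-c[2])[::-1]),np.linalg.norm(c[0]-c[2]),np.linalg.norm(c[0]-c[1]), "center",(c[2]+c[1])/2)
print("tin",P(B,[(202,130),(197,128)],[93][0]));print("jar",P(B,[(437,462)],82))
E
```

```text
oblong [634.862  81.81   -2.757] rms 66.7
oblong2 [6.34862e+02 8.18100e+01 3.91000e-01] rms 1.6
square [ 5.07775e+02 -1.83654e+02 -4.40000e-02] rms 0.8
tile [4.60276e+02 1.47430e+01 4.30000e-02] rms 0.8
hex [651.587 -83.547  -0.698] rms 1.9
bottle [ 6.31745e+02  7.92730e+01 -1.40000e-02] rms 0.9
bcap [[631.00302557  78.70739305]]
round [502.55372802 181.67505218  12.        ]
ccap [[499.33342071 178.31750424]]
can long edge dir -0.7502611513865807 76.34748513009659 41.99511321153568 center [499.32558135 176.734573  ]
tin [[652.88317521 -83.16386617]
 [653.75224862 -80.95121005]]
jar [[ 507.39577656 -188.46913974]]
```

```bash
cat >> m.py <<'E'
circ=lambda d:np.array([[np.cos(t),np.sin(t)] for t in np.linspace(0,2*np.pi,40)])*d/2
def wires(it): # name:(x,y,yaw)
    S={"tin":[(circ(60),12),(circ(60),88)],"bottle":[(rect(52,52),12),(rect(52,52),72),(circ(34),92)],
     "jar":[(hexa(56),12),(hexa(56),66),(circ(52),82)],"can":[(rect(78,42),12),(rect(78,42),78),(circ(24),90)],
     "round":[(circ(100),12)],"square":[(rect(90,90),12)],"hex":[(hexa(94),12)],"oblong":[(rect(124,68),12)],"tile":[(rect(110,110),12)]}
    for n,(x,y,a) in it.items():
        for q,z in S[n]:
            yield [(*((Ro.from_euler('z',a).as_matrix()[:2,:2]@p)+[x,y]),z) for p in q]
def overlay(cam,raw,out,box,s,it):
    im=cv2.resize(cv2.imread(raw)[box[1]:box[3],box[0]:box[2]],None,fx=s,fy=s,interpolation=cv2.INTER_CUBIC)
    for w in wires(it):
        q=(np.array([w2pix(cam,X) for X in w])+.5-[box[0],box[1]])*s
        cv2.polylines(im,[np.round(q).astype(np.int32)],True,(255,0,255),1,cv2.LINE_AA)
    cv2.imwrite(out,im)
boards={"round":(502.5,181.7,0),"square":(507.8,-183.6,-.044),"hex":(651.6,-83.5,.349),"oblong":(634.9,81.8,.391),"tile":(460.3,14.7,.043)}
items={"tin":(653.2,-82.5,0),"bottle":(631.4,79,-.014),"jar":(507.4,-188.5,-.27),"can":(499.3,177.5,-.75)}
E
python3 - <<'E'
from m import *
overlay("top","pics/raw_a_top.png","pics/c1.png",(260,198,500,358),3.3,{**boards,**items})
overlay("scene","pics/raw_a_scene.png","pics/c2.png",(145,170,390,345),3.2,{**boards,**items})
E
```

```text
(no output)
```

View pics/c1.png

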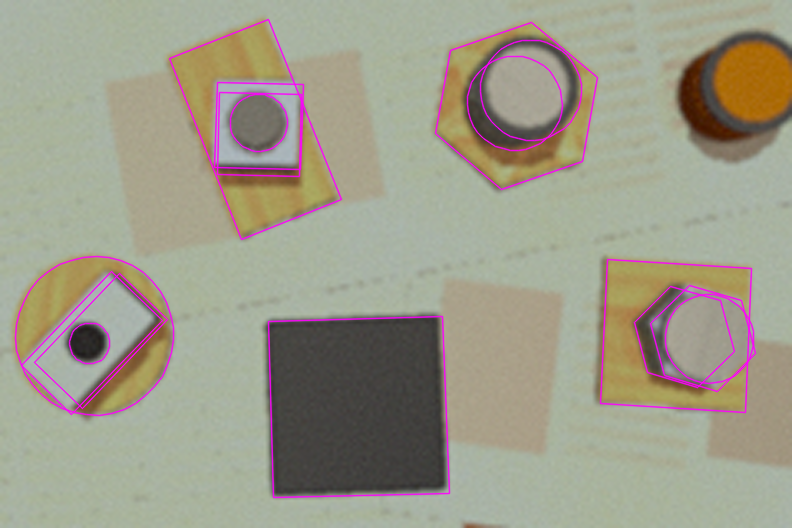

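View pics/c2.png

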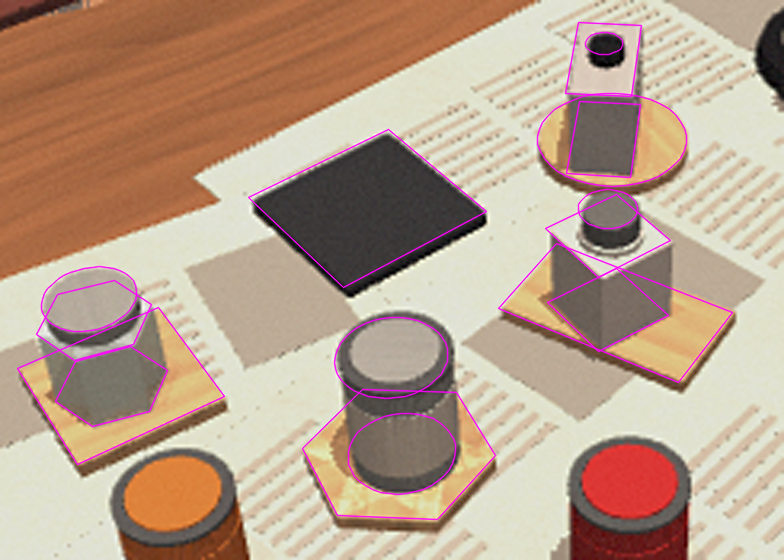

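Boards fit within about 1 mm in both views, and containers within about 2 to 3 mm. I correct the jar to about (507,-187) and the tin to (654,-82).

The swaps form one cycle: tin to tile, jar to hex, bottle to square, can to oblong, tin to round. This helper converts a goal pose into tool-frame moves.

```bash
cat > go.py <<'E'
import sys
from h import *
x,y,z,psi=map(float,sys.argv[1:5])   # goal TCP in world mm, tool-y heading in deg (mod 180)
s=status.get_state();M=Ro.from_quat(s["eef_rot"]).as_matrix();p=s["eef_pos"]
cur=np.degrees(np.arctan2(M[1,1],M[0,1]))
d=np.array([x,y,z])-p
turns=[-np.radians(psi-cur+180*k) for k in(-2,-1,0,1,2)]
for t in sorted(turns,key=abs)[:2]:
    print("turn",round(t,3),"q7",round(s["joint_pos"][6],2),"then shift m",np.round((M@Ro.from_euler('z',t).as_matrix()).T@d/1000,4))
print("before turning shift",np.round(M.T@d/1000,4),"t",round(s["t"],2),"p",p.round(1),"psi",cur.round(1),"grip",round(s["grip_width"],1),"F",s["ft_force"].round(1))
E
python3 go.py 654 -82 153 60
```

```text
turn 0.154 q7 -0.06 then shift m [-0.7069 -0.3858  0.0783]
turn -2.988 q7 -0.06 then shift m [0.7069 0.3858 0.0783]
before turning shift [-0.6394 -0.4896  0.0783] t 0.1 p [234.8 605.7 230.5] psi 68.8 grip 85.6 F [-0.3 -0.2  0.3]
```

```bash
python3 -m jog '0 0 0 0.154 0.085; -0.0442 -0.0241 0 0 0.085; -0.0442 -0.0241 0 0 0.085; -0.0442 -0.0241 0 0 0.085; -0.0442 -0.0241 0 0 0.085; -0.0442 -0.0241 0 0 0.085; -0.0442 -0.0241 0 0 0.085; -0.0442 -0.0241 0 0 0.085; -0.0442 -0.0241 0 0 0.085; -0.0442 -0.0241 0 0 0.085' 40 && python3 -m jog '-0.0442 -0.0241 0 0 0.085; -0.0442 -0.0241 0 0 0.085; -0.0442 -0.0241 0 0 0.085; -0.0442 -0.0241 0 0 0.085; -0.0442 -0.0241 0 0 0.085; -0.0442 -0.0241 0 0 0.085; -0.0442 -0.0241 0 0 0.085; 0 0 0.04 0 0.085; 0 0 0.038 0 0.085; 0 0 0 0 0.085'; python3 go.py 654 -82 43 60
```

```text
t: 1.35
eef_pos: [471.4, 217.6, 231.1]
eef_rot: [0.259, 0.966, -0.0, -0.0]
ft_force: [0.2, -0.4, 0.1]
grip_width: 85.4
t: 2.6
eef_pos: [652.3, -81.2, 150.0]
eef_rot: [0.259, 0.966, -0.001, -0.003]
ft_force: [-0.2, 0.6, 0.3]
grip_width: 84.8
turn -0.0 q7 1.29 then shift m [-0.0025  0.0005  0.107 ]
turn 3.141 q7 1.29 then shift m [ 0.0025 -0.0005  0.107 ]
before turning shift [-0.0025  0.0005  0.107 ] t 2.6 p [652.3 -81.2 150. ] psi 60.0 grip 84.8 F [-0.2  0.6  0.3]
```

```bash
python3 -c "
from h import *
snap('scene','d.png',(180,170,360,330),4)"
```

```text
(no output)
```

View pics/d.png

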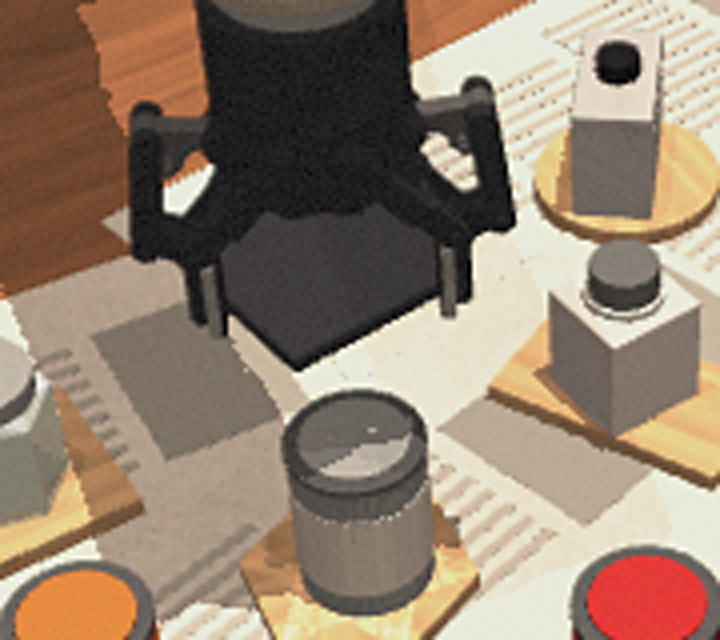

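The open fingers (215,335)/(448,310) straddle the bare steel tin (355,440), with the midpoint above it. Going down.

```bash
python3 -m jog '-0.0025 0.0005 0.03 0 0.085; 0 0 0.03 0 0.085; 0 0 0.027 0 0.085; 0 0 0.02 0 0.085; 0 0 0 0 0.085; 0 0 0 0 0.05; 0 0 0 0 0.04; 0 0 0 0 0.04; 0 0 0 0 0.04; 0 0 0 0 0.04' 40; python3 go.py 654 -82 43 60
```

```text
t: 3.9
eef_pos: [658.1, -82.5, 48.2]
eef_rot: [0.259, 0.966, 0.0, 0.001]
ft_force: [-1.3, 1.0, 7.1]
grip_width: 59.2
turn -0.0 q7 1.34 then shift m [ 0.0038 -0.0017  0.0052]
turn 3.141 q7 1.34 then shift m [-0.0038  0.0017  0.0052]
before turning shift [ 0.0038 -0.0017  0.0052] t 3.9 p [658.1 -82.5  48.2] psi 60.0 grip 59.2 F [-1.3  1.   7.1]
```

```bash
python3 -m jog '0 0 -0.02 0 0.04; 0 0 -0.03 0 0.04; 0 0 -0.03 0 0.04; 0 0 -0.03 0 0.04; 0 0 0 0 0.04'; python3 go.py 460.5 15 160 60
```

```text
t: 4.53
eef_pos: [658.3, -83.0, 159.9]
eef_rot: [0.259, 0.966, 0.001, 0.002]
ft_force: [-0.1, -0.1, -3.6]
grip_width: 59.6
turn -0.001 q7 1.3 then shift m [ 0.2203 -0.014  -0.0011]
turn 3.141 q7 1.3 then shift m [-0.2203  0.014  -0.0011]
before turning shift [ 0.2203 -0.0141 -0.0011] t 4.53 p [658.3 -83.  159.9] psi 60.0 grip 59.6 F [-0.1 -0.1 -3.6]
```

```bash
python3 -m jog '0.02 -0.002 0 0 0.04; 0.04 -0.002 0 0 0.04; 0.04 -0.003 0 0 0.04; 0.04 -0.003 0 0 0.04; 0.04 -0.002 0 0 0.04; 0.03 -0.002 0 0 0.04; 0.01 0 0 0 0.04; 0 0 0 0 0.04; 0 0 0 0 0.04'; python3 go.py 460.5 15 50 60
```

```text
t: 5.65
eef_pos: [460.1, 14.9, 156.3]
eef_rot: [0.259, 0.966, -0.0, 0.0]
ft_force: [0.5, -0.7, -3.3]
grip_width: 59.0
turn -0.001 q7 0.91 then shift m [-0.0002  0.0003  0.1063]
turn 3.141 q7 0.91 then shift m [ 0.0002 -0.0003  0.1063]
before turning shift [-0.0002  0.0003  0.1063] t 5.65 p [460.1  14.9 156.3] psi 59.9 grip 59.0 F [ 0.5 -0.7 -3.3]
```

```bash
python3 -m jog '0 0 0.03 0 0.04; 0 0 0.03 0 0.04; 0 0 0.03 0 0.04; 0 0 0.011 0 0.04; 0 0 0 0 0.04; 0 0 0 0 0.04'; python3 -m jog '0 0 0.002 0 0.04; 0 0 0.001 0 0.04; 0 0 0 0 0.04'
```

```text
t: 6.4
eef_pos: [460.3, 15.4, 56.3]
eef_rot: [0.259, 0.966, 0.0, 0.001]
ft_force: [-0.7, -0.5, -2.6]
grip_width: 59.0
t: 6.78
eef_pos: [459.4, 15.6, 52.5]
eef_rot: [0.259, 0.966, 0.0, 0.0]
ft_force: [0.1, 0.7, -2.7]
grip_width: 59.1
```

```bash
python3 -m jog '0 0 0.0015 0 0.04; 0 0 0.0015 0 0.04; 0 0 0 0 0.04'; python3 -m jog '0 0 0.001 0 0.04; 0 0 0.001 0 0.04; 0 0 0 0 0.04'; python3 -m jog '0 0 0.001 0 0.04; 0 0 0.001 0 0.04; 0 0 0 0 0.04'
```

```text
t: 7.15
eef_pos: [459.2, 15.4, 49.2]
eef_rot: [0.259, 0.966, -0.0, -0.0]
ft_force: [-0.0, 0.8, -3.1]
grip_width: 59.3
t: 7.52
eef_pos: [459.4, 15.5, 48.1]
eef_rot: [0.259, 0.966, 0.0, -0.0]
ft_force: [-5.2, -0.7, 11.5]
grip_width: 58.8
t: 7.9
eef_pos: [459.5, 15.5, 47.9]
eef_rot: [0.259, 0.966, 0.001, -0.001]
ft_force: [-19.3, -1.2, 45.2]
grip_width: 59.1
```

```bash
python3 -m jog '0 0 -0.002 0 0.04; 0 0 0 0 0.085; 0 0 0 0 0.085; 0 0 0 0 0.085; 0 0 0 0 0.085; 0 0 -0.02 0 0.085; 0 0 -0.035 0 0.085; 0 0 -0.035 0 0.085; 0 0 0 0 0.085'; python3 go.py 507 -187 137 44.5
```

```text
t: 9.02
eef_pos: [461.0, 15.8, 139.6]
eef_rot: [0.259, 0.966, 0.001, 0.002]
ft_force: [0.5, 0.1, -1.3]
grip_width: 84.9
turn 0.27 q7 0.92 then shift m [-0.1769 -0.1094  0.0025]
turn -2.871 q7 0.92 then shift m [0.1769 0.1094 0.0025]
before turning shift [-0.1412 -0.1526  0.0025] t 9.03 p [461.   15.8 139.6] psi 60.0 grip 84.9 F [ 0.5  0.1 -1.3]
```

```bash
python3 -m jog '0 0 0 0.135 0.085; 0 0 0 0.135 0.085; -0.03 -0.0184 0 0 0.085; -0.04 -0.025 0 0 0.085; -0.04 -0.025 0 0 0.085; -0.04 -0.025 0 0 0.085; -0.0269 -0.016 0 0 0.085; 0 0 0 0 0.085; 0 0 0 0 0.085'
python3 - <<'E'
from m import *
snap("top","e.png");overlay("top","pics/raw_e.png","pics/e.png",(340,198,520,345),4,{**boards,"tin":(460.3,15,0),"jar":(507,-187,-.27)})
E
python3 go.py 507 -187 31 44.5
```

```text
t: 10.15
eef_pos: [504.9, -186.5, 136.4]
eef_rot: [0.386, 0.922, -0.0, -0.001]
ft_force: [0.2, 1.2, -0.0]
grip_width: 84.6
turn 0.002 q7 1.2 then shift m [-0.0021  0.0008  0.1056]
turn -3.14 q7 1.2 then shift m [ 0.0021 -0.0008  0.1056]
before turning shift [-0.0021  0.0008  0.1056] t 10.2 p [ 505.  -186.1  136.6] psi 44.6 grip 84.8 F [-0.5 -0.8  0.3]
```

View pics/e.png

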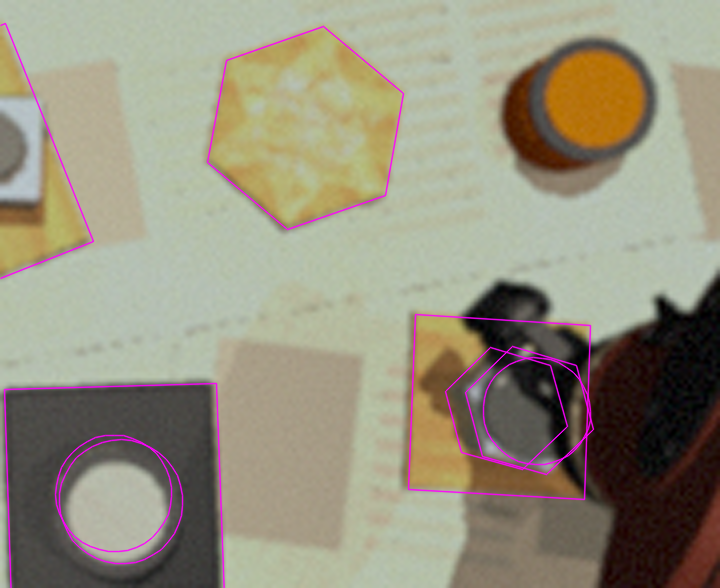

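Tin stands upright on the tile at about x=452 (lid at crop (118,512)), about 7 mm off centre but well inside it. The jar overlay agrees. Hex board is empty. Descending on the jar.

```bash
python3 -m jog '-0.0015 0 0.03 0 0.085; 0 0 0.03 0 0.085; 0 0 0.025 0 0.085; 0 0 0.02 0 0.085; 0 0 0 0 0.085; 0 0 0 0 0.085'; python3 go.py 507 -187 31 44.5
```

```text
t: 10.95
eef_pos: [507.0, -188.4, 33.1]
eef_rot: [0.386, 0.922, 0.0, 0.0]
ft_force: [0.1, 0.1, -0.4]
grip_width: 85.0
turn 0.001 q7 1.31 then shift m [0.001  0.001  0.0021]
turn -3.141 q7 1.31 then shift m [-0.001  -0.001   0.0021]
before turning shift [0.001  0.001  0.0021] t 10.95 p [ 507.  -188.4   33.1] psi 44.5 grip 85.0 F [ 0.1  0.1 -0.4]
```

```bash
python3 -m jog '0.001 0.001 0 0 0.06; 0 0 0 0 0.04; 0 0 0 0 0.04; 0 0 0 0 0.04; 0 0 0 0 0.04' 45;  python3 -m jog '0 0 -0.02 0 0.04; 0 0 -0.03 0 0.04; 0 0 -0.03 0 0.04; 0 0 -0.03 0 0.04; 0 0 0 0 0.04; 0 0 0 0 0.04'; python3 go.py 651.6 -83.5 143 20
```

```text
t: 11.58
eef_pos: [507.3, -186.8, 33.3]
eef_rot: [0.386, 0.922, 0.001, 0.001]
ft_force: [-0.8, 0.8, 6.8]
grip_width: 55.7
t: 12.32
eef_pos: [505.8, -186.6, 141.3]
eef_rot: [0.386, 0.922, -0.0, -0.001]
ft_force: [-0.4, 0.3, -3.5]
grip_width: 55.4
turn 0.428 q7 1.2 then shift m [ 0.047   0.1722 -0.0018]
turn -2.713 q7 1.2 then shift m [-0.047  -0.1722 -0.0018]
before turning shift [-0.0287  0.1762 -0.0018] t 12.32 p [ 505.8 -186.6  141.3] psi 44.5 grip 55.4 F [-0.4  0.3 -3.5]
```

```bash
python3 -m jog '0 0 0 0.142 0.04; 0 0 0 0.143 0.04; 0 0 0 0.143 0.04; 0.007 0.0252 0 0 0.04; 0.011 0.04 0 0 0.04; 0.011 0.04 0 0 0.04; 0.011 0.04 0 0 0.04; 0.007 0.027 0 0 0.04; 0 0 0 0 0.04; 0 0 0 0 0.04'; python3 go.py 651.6 -83.5 34 20
```

```text
t: 13.58
eef_pos: [651.0, -84.8, 140.8]
eef_rot: [0.574, 0.819, -0.001, -0.001]
ft_force: [0.1, -0.4, -3.0]
grip_width: 55.3
turn -0.001 q7 0.66 then shift m [0.001  0.0013 0.1068]
turn 3.141 q7 0.66 then shift m [-0.001  -0.0013  0.1068]
before turning shift [0.001  0.0013 0.1068] t 13.57 p [651.  -84.8 140.8] psi 19.9 grip 55.3 F [ 0.1 -0.4 -3. ]
```

```bash
python3 -m jog '0.001 0.0013 0.03 0 0.04; 0 0 0.03 0 0.04; 0 0 0.028 0 0.04; 0 0 0.014 0 0.04; 0 0 0 0 0.04; 0 0 0 0 0.04';python3 -m jog '0 0 0.001 0 0.04; 0 0 0 0 0.04; 0 0 0 0 0.04'
```

```text
t: 14.32
eef_pos: [653.7, -83.0, 41.5]
eef_rot: [0.574, 0.819, 0.0, 0.001]
ft_force: [0.1, 1.0, -3.2]
grip_width: 55.3
t: 14.7
eef_pos: [653.2, -82.5, 39.6]
eef_rot: [0.574, 0.819, 0.0, 0.0]
ft_force: [-0.1, 0.3, -3.5]
grip_width: 55.3
```

```bash
python3 -m jog '0 0 0.001 0 0.04; 0 0 0 0 0.04'; python3 -m jog '0 0 0.001 0 0.04; 0 0 0 0 0.04'
```

```text
t: 14.95
eef_pos: [653.0, -82.6, 38.2]
eef_rot: [0.574, 0.819, -0.0, -0.0]
ft_force: [-0.2, 0.2, -3.1]
grip_width: 55.4
t: 15.2
eef_pos: [652.9, -82.6, 37.2]
eef_rot: [0.574, 0.819, -0.0, -0.0]
ft_force: [-0.1, 0.2, -3.0]
grip_width: 55.2
```

```bash
python3 -m jog '0 -0.0015 0.0015 0 0.04; 0 0 0.001 0 0.04; 0 0 0 0 0.04'; python3 -m jog '0 0 0.001 0 0.04; 0 0 0 0 0.04'
```

```text
t: 15.58
eef_pos: [651.6, -83.1, 34.7]
eef_rot: [0.574, 0.819, -0.0, -0.0]
ft_force: [-0.2, 0.5, -2.8]
grip_width: 55.1
t: 15.82
eef_pos: [651.6, -83.0, 33.7]
eef_rot: [0.574, 0.819, -0.0, -0.0]
ft_force: [-1.0, 0.0, -3.6]
grip_width: 55.6
```

```bash
python3 -m jog '0 0 0.0007 0 0.04; 0 0 0 0 0.04'; python3 -m jog '0 0 0.0005 0 0.04; 0 0 0 0 0.04'
```

```text
t: 16.08
eef_pos: [651.7, -83.1, 33.4]
eef_rot: [0.574, 0.819, 0.0, 0.0]
ft_force: [-2.1, 0.2, 1.1]
grip_width: 55.4
t: 16.32
eef_pos: [651.7, -83.1, 33.4]
eef_rot: [0.574, 0.819, 0.0, -0.0]
ft_force: [-4.9, 0.8, 7.7]
grip_width: 55.3
```

```bash
python3 -m jog '0 0 -0.0005 0 0.085; 0 0 0 0 0.085; 0 0 0 0 0.085; 0 0 0 0 0.085; 0 0 -0.02 0 0.085; 0 0 -0.035 0 0.085; 0 0 -0.035 0 0.085; 0 0 -0.015 0.182 0.085; 0 0 0 0.181 0.085; 0 0 0 0 0.085'; python3 go.py 631.5 79.5 137 -0.8
```

```text
t: 17.58
eef_pos: [652.0, -83.1, 139.4]
eef_rot: [0.712, 0.703, 0.0, 0.0]
ft_force: [-0.4, 0.3, -0.4]
grip_width: 84.9
turn 0.001 q7 0.34 then shift m [ 0.1623 -0.0227  0.0024]
turn -3.141 q7 0.34 then shift m [-0.1623  0.0227  0.0024]
before turning shift [ 0.1623 -0.0226  0.0024] t 17.57 p [652.  -83.1 139.4] psi -0.7 grip 84.9 F [-0.4  0.3 -0.4]
```

```bash
python3 -m jog '0.025 -0.003 0 0 0.085; 0.04 -0.006 0 0 0.085; 0.04 -0.006 0 0 0.085; 0.04 -0.006 0 0 0.085; 0.0173 -0.0017 0 0 0.085; 0 0 0 0 0.085; 0 0 0 0 0.085'
python3 - <<'E'
from m import *
snap("top","f.png");overlay("top","pics/raw_f.png","pics/f.png",(310,198,490,345),4,{**boards,"tin":(452.5,14.5,0),"jar":(651.6,-83.1,.349),"bottle":(631.5,79.5,-.014)})
E
python3 go.py 631.5 79.5 35 -0.8
```

```text
t: 18.45
eef_pos: [631.4, 77.2, 138.4]
eef_rot: [0.713, 0.702, -0.0, 0.0]
ft_force: [0.2, -0.3, 0.1]
grip_width: 84.9
turn -0.002 q7 0.06 then shift m [ 2.600e-03 -1.000e-04  1.034e-01]
turn 3.139 q7 0.06 then shift m [-2.600e-03  1.000e-04  1.034e-01]
before turning shift [ 2.600e-03 -1.000e-04  1.034e-01] t 18.5 p [631.5  77.  138.4] psi -0.9 grip 84.8 F [-0.6 -0.6  0.8]
```

View pics/f.png

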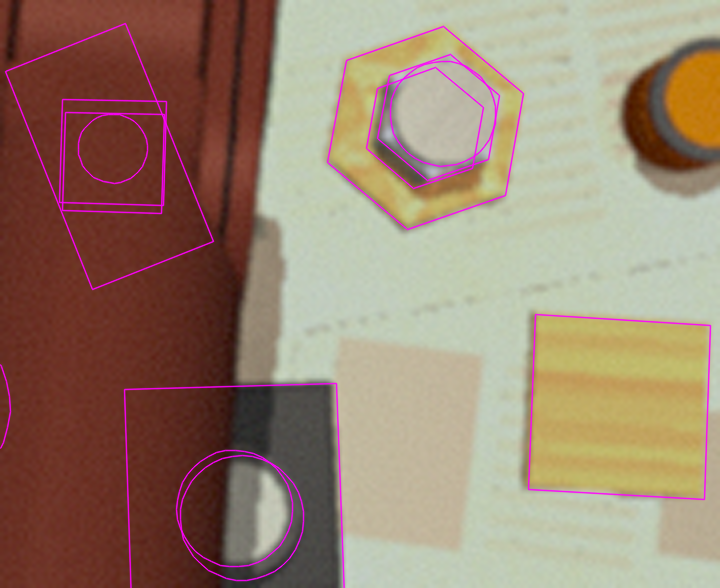

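The jar stands centred and aligned on the hex board (lid at crop (444,113)). The arm hides the bottle, so I use its measured pose and go down.

```bash
python3 -m jog '0.0015 0 0.03 0 0.085; 0 0 0.03 0 0.085; 0 0 0.025 0 0.085; 0 0 0.016 0 0.085; 0 0 0 0 0.085; 0 0 0 0 0.085'; python3 go.py 631.5 79.5 35 -0.8
```

```text
t: 19.25
eef_pos: [632.0, 80.6, 38.1]
eef_rot: [0.712, 0.702, 0.0, 0.0]
ft_force: [0.3, -0.1, 0.1]
grip_width: 85.3
turn -0.001 q7 0.12 then shift m [-0.0011 -0.0005  0.0031]
turn 3.141 q7 0.12 then shift m [0.0011 0.0005 0.0031]
before turning shift [-0.0011 -0.0005  0.0031] t 19.25 p [632.   80.6  38.1] psi -0.8 grip 85.3 F [ 0.3 -0.1  0.1]
```

```bash
python3 -m jog '-0.001 0 0.001 0 0.06; 0 0 0 0 0.04; 0 0 0 0 0.04; 0 0 0 0 0.04; 0 0 0 0 0.04' 40;  python3 -m jog '0 0 -0.02 0 0.04; 0 0 -0.03 0 0.04; 0 0 -0.03 0 0.04; 0 0 -0.03 0 0.04; 0 0 0 0 0.04; 0 0 0 0 0.04'; python3 go.py 507.8 -183.6 143 -2.5
```

```text
t: 19.88
eef_pos: [632.0, 80.0, 37.0]
eef_rot: [0.712, 0.702, 0.001, 0.0]
ft_force: [0.8, 0.1, 5.7]
grip_width: 51.8
t: 20.62
eef_pos: [630.5, 80.2, 145.4]
eef_rot: [0.712, 0.702, -0.0, -0.0]
ft_force: [-0.2, 0.3, -3.3]
grip_width: 51.8
turn 0.03 q7 0.06 then shift m [-0.2689 -0.1111  0.0025]
turn -3.112 q7 0.06 then shift m [0.2689 0.1111 0.0025]
before turning shift [-0.2655 -0.119   0.0025] t 20.62 p [630.5  80.2 145.4] psi -0.8 grip 51.8 F [-0.2  0.3 -3.3]
```

```bash
python3 -m jog '0 0 0 0.03 0.04; -0.0249 -0.0103 0 0 0.04; -0.04 -0.0165 0 0 0.04; -0.04 -0.0165 0 0 0.04; -0.04 -0.0165 0 0 0.04; -0.04 -0.0165 0 0 0.04; -0.04 -0.0165 0 0 0.04; -0.03 -0.0124 0 0 0.04; -0.014 -0.0059 0 0 0.04; 0 0 0 0 0.04'; python3 -m jog '0 0 0 0 0.04; 0 0 0.03 0 0.04; 0 0 0.03 0 0.04; 0 0 0.025 0 0.04; 0 0 0.015 0 0.04; 0 0 0 0 0.04; 0 0 0 0 0.04';python3 go.py 507.8 -183.6 38 -2.5
```

```text
t: 21.88
eef_pos: [507.8, -184.4, 145.9]
eef_rot: [0.723, 0.691, -0.0, -0.0]
ft_force: [1.2, 0.7, -3.2]
grip_width: 51.6
t: 22.75
eef_pos: [509.1, -183.7, 47.0]
eef_rot: [0.722, 0.691, 0.0, 0.0]
ft_force: [0.2, -0.6, -3.7]
grip_width: 51.6
turn -0.0 q7 0.54 then shift m [ 0.0001 -0.0014  0.009 ]
turn 3.142 q7 0.54 then shift m [-0.0001  0.0014  0.009 ]
before turning shift [ 0.0001 -0.0014  0.009 ] t 22.75 p [ 509.1 -183.7   47. ] psi -2.5 grip 51.6 F [ 0.2 -0.6 -3.7]
```

```bash
python3 -m jog '0.0005 -0.0012 0.004 0 0.04; 0 0 0.0025 0 0.04; 0 0 0 0 0.04; 0 0 0 0 0.04'; python3 -m jog '0 0 0.001 0 0.04; 0 0 0 0 0.04'; python3 -m jog '0 0 0.0007 0 0.04; 0 0 0 0 0.04'
```

```text
t: 23.25
eef_pos: [507.3, -183.2, 39.7]
eef_rot: [0.723, 0.691, 0.0, 0.0]
ft_force: [-0.1, -0.2, -2.9]
grip_width: 51.2
t: 23.5
eef_pos: [507.2, -183.2, 38.6]
eef_rot: [0.723, 0.691, -0.0, -0.0]
ft_force: [-0.2, 0.9, -2.4]
grip_width: 51.5
t: 23.75
eef_pos: [507.2, -183.2, 37.9]
eef_rot: [0.722, 0.691, -0.0, -0.0]
ft_force: [-0.1, 0.2, -2.5]
grip_width: 51.7
```

```bash
python3 -m jog '0 0 0.0006 0 0.04; 0 0 0 0 0.04'; python3 -m jog '0 0 0.0005 0 0.04; 0 0 0 0 0.04'
```

```text
t: 24.0
eef_pos: [507.2, -183.2, 37.3]
eef_rot: [0.722, 0.691, -0.0, -0.0]
ft_force: [-0.6, -0.3, -2.7]
grip_width: 51.4
t: 24.25
eef_pos: [507.3, -183.2, 37.0]
eef_rot: [0.723, 0.691, 0.0, -0.0]
ft_force: [-0.7, 1.0, 1.2]
grip_width: 51.3
```

```bash
python3 -m jog '0 0 0 0 0.085; 0 0 0 0 0.085; 0 0 0 0 0.085; 0 0 0 0 0.085; 0 0 -0.02 0 0.085; 0 0 -0.035 0 0.085; 0 0 -0.035 0 0.085; 0 0 -0.02 0 0.085; 0 0 0 0 0.085'; python3 go.py 499.3 178 140 47
```

```text
t: 25.38
eef_pos: [508.3, -183.6, 149.1]
eef_rot: [0.723, 0.691, 0.001, 0.001]
ft_force: [0.7, 0.4, -0.3]
grip_width: 84.8
turn -0.864 q7 0.43 then shift m [0.2532 0.2583 0.0092]
turn 2.277 q7 0.43 then shift m [-0.2532 -0.2583  0.0092]
before turning shift [ 0.3609 -0.025   0.0092] t 25.38 p [ 508.3 -183.6  149.1] psi -2.5 grip 84.8 F [ 0.7  0.4 -0.3]
```

```bash
python3 -m jog '0 0 0 -0.173 0.085; 0 0 0 -0.173 0.085; 0 0 0 -0.173 0.085; 0 0 0 -0.173 0.085; 0 0 0 -0.172 0.085; 0.018 0.018 0 0 0.085; 0.03 0.031 0 0 0.085; 0.035 0.036 0 0 0.085; 0.035 0.036 0 0 0.085; 0.035 0.036 0 0 0.085'; python3 -m jog '0.035 0.036 0 0 0.085; 0.03 0.031 0 0 0.085; 0.022 0.022 0 0 0.085; 0.0132 0.0123 0 0 0.085; 0 0 0 0 0.085; 0 0 0 0 0.085'
python3 - <<'E'
from m import *
snap("top","g.png");snap("scene","g2.png")
overlay("scene","pics/raw_g2.png","pics/g2.png",(145,150,390,345),3.2,{**boards,"bottle":(507.2,-183.9,-.044),"tin":(452.5,14.5,0),"jar":(651.6,-83.1,.349),"can":items["can"]})
E
python3 go.py 499.3 178 38 47
```

```text
t: 26.62
eef_pos: [501.8, 37.4, 146.5]
eef_rot: [0.367, 0.93, -0.0, -0.0]
ft_force: [-0.5, 0.2, 0.3]
grip_width: 84.7
t: 27.38
eef_pos: [498.5, 176.7, 146.7]
eef_rot: [0.368, 0.93, -0.0, 0.0]
ft_force: [0.3, -0.4, -0.3]
grip_width: 85.0
turn -0.003 q7 0.48 then shift m [0.0003 0.0014 0.1088]
turn 3.139 q7 0.48 then shift m [-0.0003 -0.0014  0.1088]
before turning shift [0.0003 0.0014 0.1088] t 27.48 p [498.6 176.8 146.8] psi 46.9 grip 85.4 F [-0.8 -0.2  0.1]
```

View pics/g2.png

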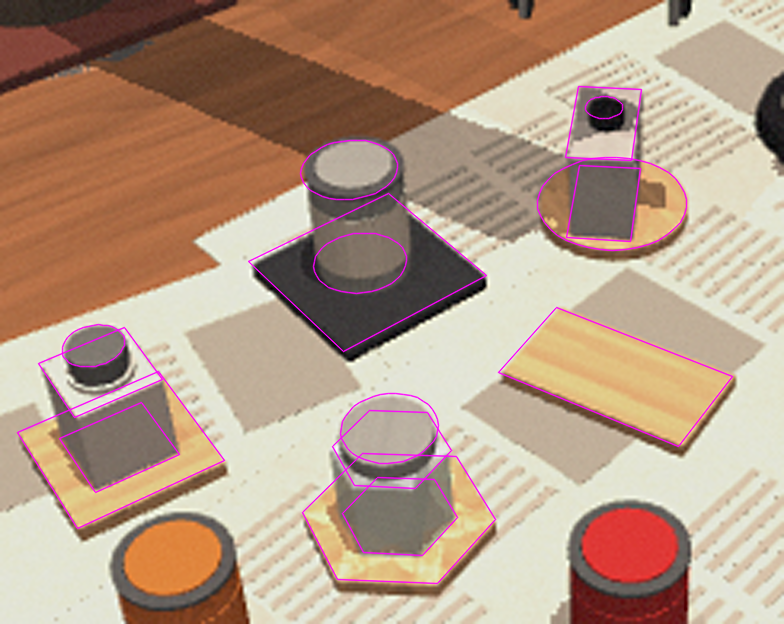

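Bottle sits centred on the square board (cap at (97,350)), jar on the hex board, tin upright on the tile, can unmoved. Picking the can.

```bash
python3 -m jog '0 0.001 0.03 0 0.085; 0 0 0.03 0 0.085; 0 0 0.028 0 0.085; 0 0 0.018 0 0.085; 0 0 0 0 0.085; 0 0 0 0 0.06; 0 0 0 0 0.03; 0 0 0 0 0.03; 0 0 0 0 0.03; 0 0 0 0 0.03' 40;  python3 go.py 499.3 178 38 47; python3 -m jog '0 0 0 0 0.03; 0 0 -0.02 0 0.03; 0 0 -0.03 0 0.03; 0 0 -0.03 0 0.03; 0 0 -0.03 0 0.03; 0 0 0 0 0.03; 0 0 0 0 0.03'; python3 go.py 634.9 81.8 146 112.4
```

```text
t: 28.72
eef_pos: [499.7, 179.5, 41.8]
eef_rot: [0.367, 0.93, 0.001, 0.0]
ft_force: [-1.1, -0.5, 5.5]
grip_width: 41.9
turn -0.0 q7 0.56 then shift m [-0.0007 -0.0014  0.0038]
turn 3.141 q7 0.56 then shift m [0.0007 0.0014 0.0038]
before turning shift [-0.0007 -0.0014  0.0038] t 28.73 p [499.7 179.5  41.8] psi 47.0 grip 41.9 F [-1.1 -0.5  5.5]
t: 29.6
eef_pos: [498.4, 179.1, 149.9]
eef_rot: [0.367, 0.93, -0.0, -0.0]
ft_force: [-0.8, 0.3, -1.4]
grip_width: 41.9
turn -1.142 q7 0.48 then shift m [-0.0892 -0.1419  0.0038]
turn 2.0 q7 0.48 then shift m [0.0892 0.1419 0.0038]
before turning shift [-0.1662  0.022   0.0038] t 29.6 p [498.4 179.1 149.9] psi 47.0 grip 41.9 F [-0.8  0.3 -1.4]
```

```bash
python3 -m jog '0 0 0 -0.163 0.03; 0 0 0 -0.163 0.03; 0 0 0 -0.163 0.03; 0 0 0 -0.163 0.03; 0 0 0 -0.163 0.03; 0 0 0 -0.163 0.03; 0 0 0 -0.164 0.03; -0.0132 -0.0219 0 0 0.03; -0.02 -0.032 0 0 0.03; -0.02 -0.032 0 0 0.03'; python3 -m jog '-0.02 -0.032 0 0 0.03; -0.016 -0.024 0 0 0.03; 0 0 0 0 0.03; 0 0 0 0 0.03; 0 0 0.03 0 0.03; 0 0 0.03 0 0.03; 0 0 0.026 0 0.03; 0 0 0.016 0 0.03; 0 0 0 0 0.03; 0 0 0 0 0.03'; python3 go.py 634.9 81.8 42.5 112.4
```

```text
t: 30.85
eef_pos: [580.9, 119.4, 149.1]
eef_rot: [-0.195, 0.981, -0.0, -0.001]
ft_force: [0.3, 0.7, -2.1]
grip_width: 41.7
t: 32.1
eef_pos: [636.1, 82.3, 49.9]
eef_rot: [-0.194, 0.981, 0.0, 0.001]
ft_force: [-0.3, -0.5, -2.4]
grip_width: 42.0
turn 0.0 q7 1.97 then shift m [0.0013 0.     0.0074]
turn -3.141 q7 1.97 then shift m [-0.0013 -0.      0.0074]
before turning shift [0.0013 0.     0.0074] t 32.1 p [636.1  82.3  49.9] psi 112.4 grip 42.0 F [-0.3 -0.5 -2.4]
```

```bash
python3 -m jog '0.0012 0 0.0035 0 0.03; 0 0 0.0015 0 0.03; 0 0 0 0 0.03; 0 0 0 0 0.03'; python3 -m jog '0 0 0.0008 0 0.03; 0 0 0 0 0.03'; python3 -m jog '0 0 0.0007 0 0.03; 0 0 0 0 0.03'
```

```text
t: 32.6
eef_pos: [634.5, 81.5, 43.9]
eef_rot: [-0.194, 0.981, -0.0, 0.0]
ft_force: [0.1, 0.5, -1.7]
grip_width: 41.8
t: 32.85
eef_pos: [634.4, 81.5, 43.0]
eef_rot: [-0.194, 0.981, -0.0, -0.0]
ft_force: [-0.3, 0.3, -1.7]
grip_width: 41.7
t: 33.1
eef_pos: [634.4, 81.5, 42.2]
eef_rot: [-0.194, 0.981, -0.0, -0.0]
ft_force: [0.5, -0.4, -1.9]
grip_width: 41.4
```

```bash
python3 -m jog '0 0 0.0005 0 0.03; 0 0 0 0 0.03'; python3 -m jog '0 0 0.0004 0 0.03; 0 0 0 0 0.03'
```

```text
t: 33.35
eef_pos: [634.5, 81.5, 42.0]
eef_rot: [-0.194, 0.981, 0.0, 0.0]
ft_force: [-2.1, 0.6, -0.7]
grip_width: 41.2
t: 33.6
eef_pos: [634.5, 81.5, 41.9]
eef_rot: [-0.194, 0.981, 0.0, 0.0]
ft_force: [-3.8, -0.7, 6.0]
grip_width: 41.7
```

```bash
python3 -m jog '0 0 0 0 0.085; 0 0 0 0 0.085; 0 0 0 0 0.085; 0 0 0 0 0.085; 0 0 -0.02 0 0.085; 0 0 -0.035 0 0.085; 0 0 -0.035 0 0.085; 0 0 -0.015 0.16 0.085; 0 0 0 0.16 0.085; 0 0 0 0.16 0.085'; python3 -m jog '0 0 0 0.16 0.085; 0 0 0 0.16 0.085; 0 0 0 0.115 0.085; 0 0 0 0 0.085; 0 0 0 0 0.085'
python3 - <<'E'
from m import *
snap("top","i.png")
overlay("top","pics/raw_i.png","pics/i.png",(340,198,520,345),4,{**boards,"bottle":(507.2,-183.9,-.044),"tin":(452.5,14.5,0),"jar":(651.6,-83.1,.349)})
E
python3 go.py 452.5 14.5 150 60
```

```text
t: 34.85
eef_pos: [634.9, 81.5, 148.4]
eef_rot: [0.047, 0.999, 0.0, 0.001]
ft_force: [-0.1, -0.1, 0.9]
grip_width: 85.1
t: 35.48
eef_pos: [634.6, 81.6, 147.1]
eef_rot: [0.258, 0.966, 0.0, 0.0]
ft_force: [0.2, -0.7, -0.0]
grip_width: 85.1
turn 0.002 q7 1.08 then shift m [ 0.1242 -0.1491 -0.0031]
turn -3.14 q7 1.08 then shift m [-0.1242  0.1491 -0.0031]
before turning shift [ 0.1244 -0.1489 -0.0031] t 35.52 p [634.6  81.6 147. ] psi 60.1 grip 85.0 F [-0.5 -0.4  0.3]
```

View pics/i.png

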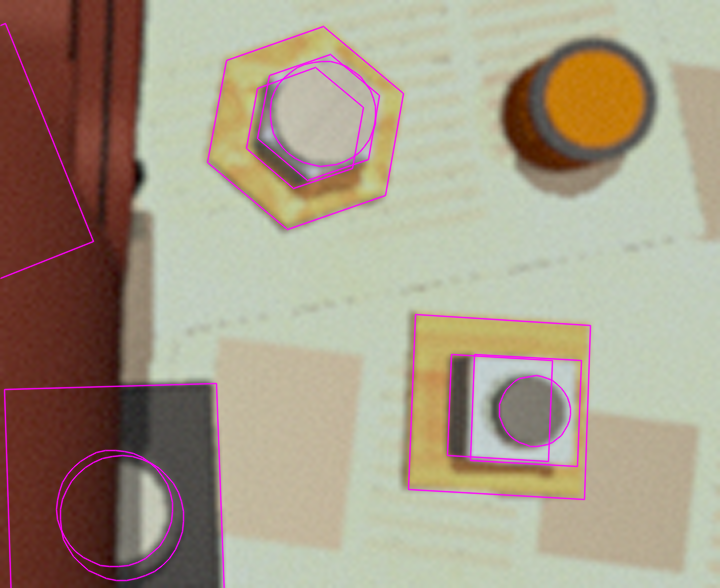

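Bottle and jar match their overlays on their boards; tin lid at (118,511) agrees with x≈452. Now the tin.

```bash
python3 -m jog '0.018 -0.0211 0 0 0.085; 0.03 -0.036 0 0 0.085; 0.03 -0.036 0 0 0.085; 0.03 -0.036 0 0 0.085; 0.0164 -0.0198 0 0 0.085; 0 0 0 0 0.085; 0 0 0 0 0.085; 0 0 0 0 0.085'; python3 go.py 452 14.5 48 60
```

```text
t: 36.52
eef_pos: [453.0, 15.0, 146.6]
eef_rot: [0.259, 0.966, -0.0, 0.0]
ft_force: [-0.6, -0.1, 0.1]
grip_width: 84.9
turn 0.0 q7 0.9 then shift m [ 0.0007 -0.0009  0.0986]
turn -3.141 q7 0.9 then shift m [-0.0007  0.0009  0.0986]
before turning shift [ 0.0007 -0.0009  0.0986] t 36.52 p [453.   15.  146.6] psi 60.0 grip 84.9 F [-0.6 -0.1  0.1]
```

```bash
python3 -m jog '0.001 -0.001 0.03 0 0.085; 0 0 0.03 0 0.085; 0 0 0.025 0 0.085; 0 0 0.013 0 0.085; 0 0 0 0 0.085; 0 0 0 0 0.06; 0 0 0 0 0.04; 0 0 0 0 0.04; 0 0 0 0 0.04; 0 0 0 0 0.04' 40;  python3 go.py 452 14.5 48 60; python3 -m jog '0 0 0 0 0.04; 0 0 -0.02 0 0.04; 0 0 -0.03 0 0.04; 0 0 -0.03 0 0.04; 0 0 -0.03 0 0.04; 0 0 0 0 0.04; 0 0 0 0 0.04'; python3 go.py 502.5 181.7 155 60
```

```text
t: 37.78
eef_pos: [452.2, 15.0, 49.7]
eef_rot: [0.259, 0.966, 0.001, 0.001]
ft_force: [0.1, 1.6, 6.2]
grip_width: 59.1
turn 0.0 q7 1.05 then shift m [-0.0001 -0.0005  0.0017]
turn -3.141 q7 1.05 then shift m [0.0001 0.0005 0.0017]
before turning shift [-0.0001 -0.0005  0.0017] t 37.77 p [452.2  15.   49.7] psi 60.0 grip 59.1 F [0.1 1.6 6.2]
t: 38.65
eef_pos: [450.4, 14.5, 157.9]
eef_rot: [0.259, 0.966, 0.0, -0.0]
ft_force: [-0.2, 0.8, -3.1]
grip_width: 59.3
turn -0.0 q7 0.88 then shift m [0.0385 0.1709 0.0029]
turn 3.142 q7 0.88 then shift m [-0.0385 -0.1709  0.0029]
before turning shift [0.0385 0.1708 0.0029] t 38.65 p [450.4  14.5 157.9] psi 60.0 grip 59.3 F [-0.2  0.8 -3.1]
```

```bash
python3 -m jog '0.005 0.0209 0 0 0.04; 0.009 0.04 0 0 0.04; 0.009 0.04 0 0 0.04; 0.009 0.04 0 0 0.04; 0.0065 0.03 0 0 0.04; 0 0 0 0 0.04; 0 0 0 0 0.04'; python3 -m jog '0 0 0.03 0 0.04; 0 0 0.03 0 0.04; 0 0 0.026 0 0.04; 0 0 0.014 0 0.04; 0 0 0 0 0.04; 0 0 0 0 0.04'; python3 -c "
from h import *
snap('scene','k.png',(270,160,410,280),5)"; python3 go.py 502.5 181.7 49.7 60
```

```text
t: 39.52
eef_pos: [502.5, 181.4, 157.3]
eef_rot: [0.259, 0.966, -0.001, -0.001]
ft_force: [-0.1, -0.5, -2.0]
grip_width: 59.4
t: 40.28
eef_pos: [503.7, 181.7, 59.3]
eef_rot: [0.259, 0.966, 0.0, 0.0]
ft_force: [-0.1, -0.4, -2.7]
grip_width: 59.3
turn -0.0 q7 0.82 then shift m [ 0.001  -0.0008  0.0097]
turn 3.141 q7 0.82 then shift m [-0.001   0.0008  0.0097]
before turning shift [ 0.001  -0.0008  0.0097] t 40.33 p [503.7 181.9  59.4] psi 60.0 grip 59.1 F [ 0.9  0.  -1.9]
```

View pics/k.png

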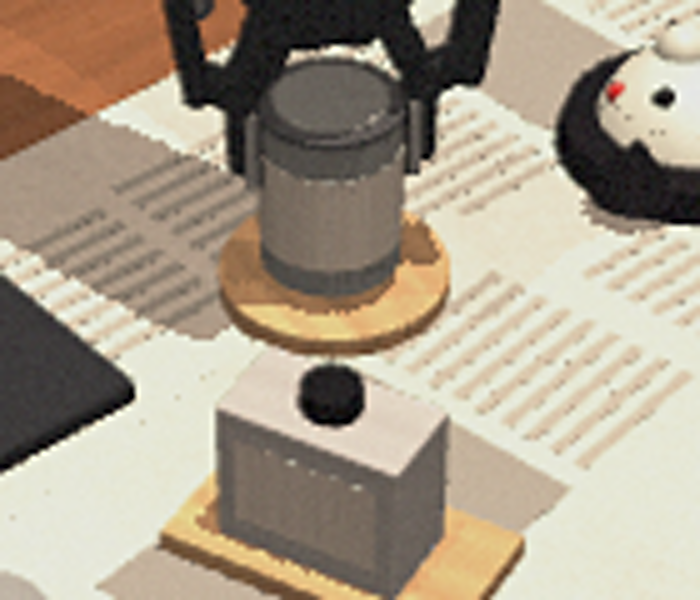

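The tin (332,180) is just above the round board (334,280) and upright. The can (330,470) lies lengthwise on the oblong board. Lowering in small steps.

```bash
python3 -m jog '0.001 -0.0008 0.004 0 0.04; 0 0 0.003 0 0.04; 0 0 0 0 0.04; 0 0 0 0 0.04'; python3 -m jog '0 0 0.0008 0 0.04; 0 0 0 0 0.04'; python3 -m jog '0 0 0.0006 0 0.04; 0 0 0 0 0.04'
```

```text
t: 40.83
eef_pos: [501.8, 181.5, 51.5]
eef_rot: [0.259, 0.966, -0.0, 0.0]
ft_force: [-1.0, 0.3, -2.0]
grip_width: 59.0
t: 41.08
eef_pos: [501.8, 181.5, 50.6]
eef_rot: [0.259, 0.966, -0.0, -0.0]
ft_force: [0.3, -0.4, -2.6]
grip_width: 59.0
t: 41.32
eef_pos: [501.7, 181.5, 50.0]
eef_rot: [0.259, 0.966, -0.0, -0.0]
ft_force: [-0.0, 0.4, -3.6]
grip_width: 58.9
```

```bash
python3 -m jog '0 0 0.0005 0 0.04; 0 0 0 0 0.04'; python3 -m jog '0 0 0.0004 0 0.04; 0 0 0 0 0.04'
```

```text
t: 41.58
eef_pos: [501.8, 181.5, 49.8]
eef_rot: [0.259, 0.966, 0.0, -0.0]
ft_force: [-3.8, -1.6, 5.1]
grip_width: 59.0
t: 41.82
eef_pos: [501.8, 181.5, 49.8]
eef_rot: [0.259, 0.966, 0.0, -0.0]
ft_force: [-5.4, -1.0, 10.5]
grip_width: 58.8
```

```bash
python3 -m jog '0 0 -0.0005 0 0.085; 0 0 0 0 0.085; 0 0 0 0 0.085; 0 0 0 0 0.085; 0 0 -0.02 0 0.085; 0 0 -0.035 0 0.085; 0 0 -0.035 0 0.085; 0 0 -0.04 0 0.085; 0 0 -0.04 0 0.085; 0 0 0 0 0.085'; python3 -m jog '0.03 0.015 0 0 0.085; 0.044 0.023 0 0 0.085; 0.044 0.023 0 0 0.085; 0.044 0.023 0 0 0.085; 0.044 0.023 0 0 0.085; 0.044 0.023 0 0 0.085; 0.044 0.023 0 0 0.085; 0.044 0.023 0 0 0.085; 0.03 0.015 0 0 0.085; 0 0 0 0 0.085'
python3 - <<'E'
from m import *
snap("top","l.png");snap("scene","l2.png")
fin={**boards,"bottle":(507.2,-183.9,-.044),"tin":(502,181.5,0),"jar":(651.6,-83.1,.349),"can":(634.5,81.5,.391)}
overlay("top","pics/raw_l.png","pics/l.png",(150,190,500,360),2.28,fin)
overlay("scene","pics/raw_l2.png","pics/l2.png",(145,150,445,375),2.6,fin)
E
```

```text
t: 43.08
eef_pos: [503.4, 182.1, 222.6]
eef_rot: [0.259, 0.966, 0.002, 0.002]
ft_force: [0.4, -0.2, -0.2]
grip_width: 84.9
t: 44.32
eef_pos: [275.7, 532.8, 217.7]
eef_rot: [0.257, 0.967, -0.001, -0.0]
ft_force: [0.9, -0.1, 0.1]
grip_width: 85.2
```

View pics/l.png

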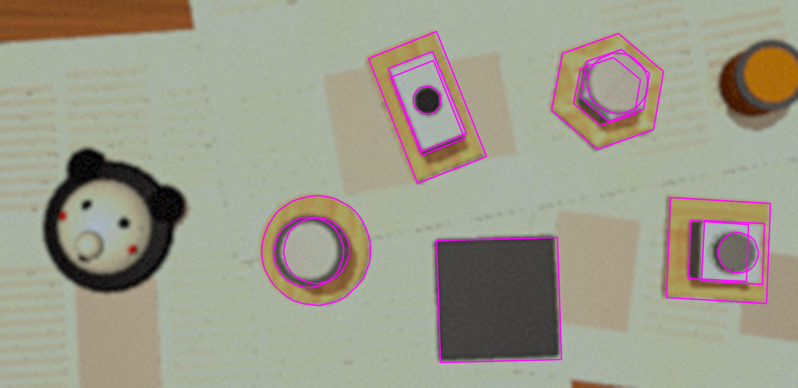

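View pics/l2.png

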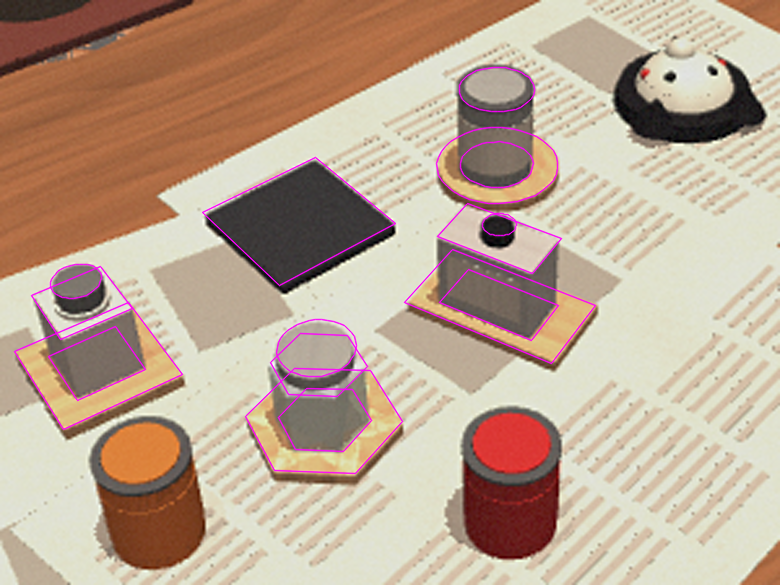

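All four stand upright and centred on their own boards. The tile is empty and the mask is unmoved. Handing in.

```bash
python3 -m jog '0 0 0 0 0.085; 0 0 0 0 0.085; 0 0 0 0 0.085' && python3 -c "
from station import job
print(job.job_done())"
```

```text
t: 44.8
eef_pos: [279.1, 530.6, 219.8]
eef_rot: [0.259, 0.966, 0.0, -0.0]
ft_force: [-0.0, 0.0, 0.2]
grip_width: 85.6
the job is handed in; nothing more can be done
None
```

All four containers now stand upright on the boards that match their feet, and the job is handed in at about 45 s of the 134 s allowed. I parked the tin on the tile, moved the jar to the hex board, the bottle to the square one and the can lengthwise to the oblong one. The tin then went from the tile to the round board. Each was lowered until it touched, then released.

**Last checks:** in the final top and scene pictures all four are upright and centred, within about 2–3 mm, with the bottle, jar and can squared to their boards. The tile is empty and the mask and decoy tins look undisturbed. The gripper is open and clear of everything.

**What went less well:**
- The tin sat about 7 mm off the tile's centre while parked, because I gripped it off-centre. I corrected that at the second grasp.
- Setting the tin on the tile, the wrist force reached about 45 N. That is under the 120 N wrist limit, but it was pressed on through the held tin. The other set-downs stayed at about 11 N or less.

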